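# Serve the pink doughnut from the lever-lid bin

### The job

Serve the pink-iced doughnut from the twin gravity bin: with your fingertips press the red lever beside its compartment all the way down to the stop, so that the linked clear lid swings fully open, and keep it down until the doughnut has slid out onto the tray. Then ease the lever back up under your fingertips so that the lid comes down gently and shuts without slamming, and take your hand clear. Do not touch the doughnuts or the lids, do not grip or force the lever, keep the other compartment shut and leave everything else where it stands.

Things in the scene. Friction and masses are not known exactly. Their poses are not given: they have to be found in the camera images.
- bin: Fixed black twin doughnut bin, 245 mm deep (x), 223 wide (y), 259 high, clear roof. Origin on the counter under its middle; x to its back, y to its left seen from the robot. Two compartments, centres at y = +54 and -54 mm; in each a polished chute slopes 27 degrees down to the front (-x), ending over the tray, closed by a clear lid. Once a lid is open its doughnut slides out by itself in about 1 s.
- lid_left (a joint): Angle of the left lid (rad): 0 shut, 0.85 fully open (stop). Clear steel-framed panel 102 mm wide, 350 g, hinged at its top (x = -30 mm, 250 mm high); lower edge 185 mm from the hinge, swings forward and up to x = -215 mm. No damper, no catch: it falls shut when its lever is let go. Lid angle = 2.93 x lever angle (pull rod), so 9.4 rad per metre of pad travel.
- lid_right (a joint): Angle of the right lid, the same as the left one.
- lever_left: Steel lever on the left outer side of the bin, linked only to the left lid. Origin: middle of the top face of its pad (red, black rubber inlay, 42 x 46 mm, 12 thick), at rest 201 mm above the counter, 205 mm in front of the bin's origin, 195 mm to its left. Pivot 313 mm behind the pad; pad travels 90 mm straight down to its stop (under 10 mm along x), clear below; takes 2 to 4 N to the hard stop.
- lever_right: Steel lever on the right (-y) outer side of the bin, linked only to the right lid: the mirror image of the left one. Origin: middle of the top face of its pad.
- pink_doughnut: Ring doughnut with pink icing and coloured sprinkles, 92 mm across, 34 mm thick, 75 g. Starts in one of the two compartments (left or right varies) lying on the chute behind the shut lid. Origin at the centre of its underside, z out of the iced face.
- sugar_doughnut: Plain golden ring doughnut with sugar grains, the same size, lying in the other compartment; it must stay there. Origin at the centre of its underside.
- tray: Loose take-out tray, steel with red-printed waxed paper, 190 mm (x) by 220 (y), standing in front of the bin under the ends of both chutes (59 mm above the counter). Its floor slopes 14 degrees down to the front (-x), 55 mm above the counter at the rear, 31 in the middle, 8 in front; front rim 28 mm, side rims 20 mm, open at the rear. Origin on the counter under its centre, axes parallel to the bin's.
- sprinkle_jar: Amber glass jar with white cap, 64 mm across, 110 mm high, beside the bin. Origin under its centre.
- cup_stack: Stack of white paper cups, 83 mm across, about 120 mm high, beside the bin. Origin under its centre.
- tongs: Steel pastry tongs with red tips, 240 mm long, 60 mm wide, 16 mm high, lying on the counter to the left. Origin under their middle.
- mug: White mug, 80 mm across, 92 mm high, on the counter to the right. Origin under its centre.
- napkin_box: Dark steel napkin box, 100 by 160 by 110 mm high, on the counter to the left. Origin under its centre.

How it is judged:
By the outcome, as a careful person would: the job done as asked, in the order asked, and still so for the second after the job is handed in, with the robot touching nothing.
It also fails if it takes over 45 s, if anything falls off the work surface, if the arm or the gripper's body presses on something with over 40 N, if the wrist force passes 120 N, or if a joint passes its speed limit or range.

### The arm

A 6-joint arm with a two-finger parallel gripper is mounted at the origin on the work surface. World frame = base frame: x ahead of the robot, y to its left, z up, the work surface at z = 0. Lengths are in m, angles in rad, forces in N, time in s.
With the tool pointing down it reaches from about 0.35 to 0.8 m from the base axis. Payload 7.3 kg.
Tool frame: the origin (TCP) lies between the finger pads; the fingertips stand 19 mm ahead of it and the grasp point (between the pads) is the TCP; z points along the fingers, y is the line along which they close (so a half turn about z gives the same grasp; the last joint's range is limited). The gripper opens to 85 mm and grips with 20 to 120 N. Pads are 22 mm wide; open, the fingers measure 114 mm over their backs; the gripper's body (76 mm by 85 mm) begins 54 mm behind the grasp point. The pads swing forward as they close: fully open they stand 13 mm farther back than shut.
Start: joints at [1.002, 0.342, 1.524, -0, 1.275, -0.146], TCP at [0.215, 0.479, 0.25] pointing down, gripper open.
Joint ranges: [-2.53, 2.53], [-0.77, 2.02], [0.04, 2.7], [-1, 4.14], [0.28, 2.66], [-3.11, 3.11]. Speed limits (rad/s): [2.57, 2.57, 3.14, 3.14, 3.14, 3.14].

### API

Orientations are given as a rotation vector (axis times angle).
In Python, from bench import manip gives the robot as it stands.
- The arm moves only by the tool send_rows, never from a script. Its argument "commands" is a list of rows, each a list of 7 numbers: the shift along the tool's x, y, z in m, then the turn, a rotation vector about the tool's x, y, z in rad, then the finger opening in m, from 0 to 0.0854. In form: [[dx, dy, dz, wx, wy, wz, jaw], ...]. A call has 1 to 10 rows; each row is the pose to reach, as a shift and turn from the pose commanded when the call began, along the tool's axes at that moment; what a row does not reach only later rows make up. A row lasts 1/12 s, in which the tool goes at most 41.7 mm and 7.16 degrees, less where a joint would pass 70% of its speed; a pose out of reach is approached as far as the arm can. A call with a gripper value outside its range is refused whole. The fingers move at their own pace and stop on an object; "squeeze" is the grip in N (left out, the last holds). Time passes only in rows, so rows that repeat a pose let the fingers close. It gives the time, the measured TCP pose, the force, the opening and the grip force at its end, in the units of the state.
- manip.get_obs(): the state, without advancing time (a new reading comes with each control period).
- manip.get_image(name): name is "scene" or "top" or "wrist"; returns the picture (400x640x3 uint8, red, green, blue); there is no depth.
- manip.camera_params(name): a dict with "fov_y" (degrees; the focal length in pixels is half the picture's height over the tangent of half this angle, whatever the lens; pixels are square), "cx", "cy" (the principal point, pixels), "distortion" ([k1, k2, p1, p2, k3] as OpenCV has them; the pictures are not rectified), "R" (3x3) and "t" (3): a world point X has camera coordinates R X + t; the wrist camera has in their place "tool_from_camera" (4x4, takes a point from camera to tool coordinates, whose origin is the TCP and whose axes are the flange's). Camera axes: x right, y down, z forward; pixel columns grow to the right and rows downward; lengths in m; the calibration is good to about 2 mm. A picture is of the moment at which its call begins: read the wrist's pose just before it. camera_params takes no time and is no camera call.
- manip.finish_job(): hands the job in; it is judged then, once.
The state is a dict: "time_s": time; "qpos": joint angles; "joint_velocities": joint speeds; "joint_efforts": joint torques, N m; "eef_pos": TCP position; "orientation": TCP orientation; "ft_force": force on the tool from outside, world axes, zero at the start; "ft_torque": the same for the moment, N m; "gripper_width": finger opening in m; "grip_force": force on a finger pad.
Only numpy, scipy, OpenCV 4.12 (cv2) and the standard library are available. Lean on these libraries where they do the work, as an engineer would, in place of code of your own. Each camera call takes 0.05 s, during which the arm holds its last target. There are 200 camera calls.

## Working session

There is one attempt and no reset: what is moved stays moved. The work goes in short steps, Python scripts to look and compute and a tool call to move; the robot and the scene stay as the last step left them, time stands still between calls to the robot, and variables do not carry over. Pictures are saved under pics/ and viewed, at most 10 in all, crops included, and the job is handed in when it is done.

Besides the shell and the picture viewer there is one more tool, called after "Request:" as name([rows], argument=value, ...), one row to a line, values as JSON. send_rows: Moves the arm, as the interface text tells. Its arguments: {"type":"object","properties":{"commands":{"type":"array"},"squeeze":{"type":"number"}},"required":["commands"]}

```bash
mkdir -p pics
python3 - <<'E'
from bench import manip
import cv2
for n in("scene","top"):
    im=manip.get_image(n);cv2.imwrite(f"pics/{n}0.png",im[:,:,::-1])
    p=manip.camera_params(n);print(n,{k:(v.tolist() if hasattr(v,'tolist') else v) for k,v in p.items()})
o=manip.get_obs();print(o)
E
```

```text
scene {'fov_y': 57.851301528392206, 'cx': 319.6177933320961, 'cy': 201.1853777942012, 'distortion': [-0.0683008702036364, 0.0, 0.0, 0.0, 0.0], 'R': [[0.8787133137218234, 0.4773275152541652, -0.004621197820565362], [0.40592169877438133, -0.752286194960181, -0.518934538585025], [-0.25117819720694795, 0.45411884353505644, -0.8548014911043677]], 't': [-0.45019707102356, -0.11083418937801398, 1.4881306068988511]}
top {'fov_y': 49.54916992126628, 'cx': 319.8622167642752, 'cy': 198.46379816681574, 'distortion': [-0.023192880167805626, 0.0, 0.0, 0.0, 0.0], 'R': [[0.008784294095993394, -0.9999558262936301, 0.0033438957308017667], [-0.9951657854082445, -0.00906922782838297, -0.097789614271601], [0.09781562109411114, -0.0024687178899711194, -0.9952014920115188]], 't': [0.05522500287093802, 0.5283208603818758, 1.6234991602149813]}
{'time_s': 0.1, 'qpos': array([ 1.00199848e+00,  3.42638577e-01,  1.52490229e+00,  1.91407136e-05,
        1.27541702e+00, -1.45988234e-01]), 'joint_velocities': array([-0.00212057, -0.00255164, -0.00442219, -0.00071226, -0.00053873,
        0.00092782]), 'joint_efforts': array([ 1.28581789e-03, -4.34447908e+01, -2.46490735e+01, -1.97544623e-04,
        4.71497857e-03,  1.82296776e-05]), 'eef_pos': array([0.21521119, 0.47850358, 0.24970966]), 'orientation': array([-6.59116437e-01, -3.07116550e+00,  1.99862226e-03]), 'ft_force': array([-0.74007801,  0.05424607, -0.43487823]), 'ft_torque': array([-0.0163333 , -0.03907654,  0.00073867]), 'grip_force': 0.0, 'gripper_width': 0.08494674827063774}
```

View pics/scene0.png

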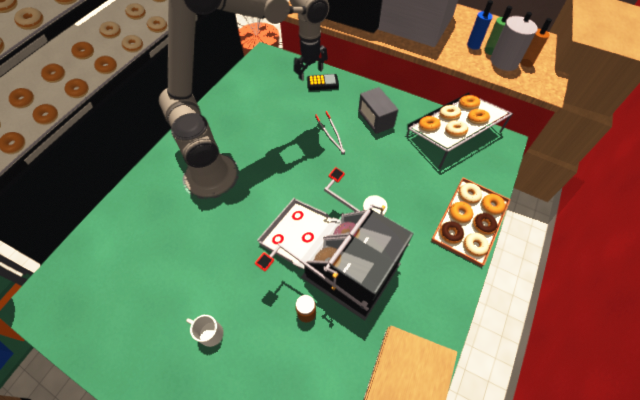

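View pics/top0.png

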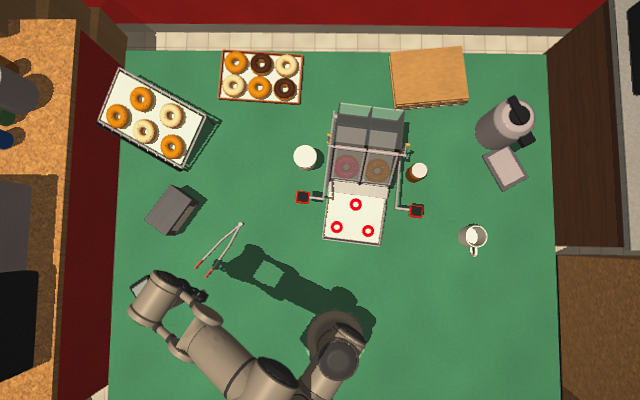

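Top view: the pink doughnut is in the left compartment at (346,167) and the sugar one at (377,170). The red pads are at (303,197) left and (416,210) right. In the scene view they are at (337,174) and (264,261).

```bash
cat > h.py <<'E'
import numpy as np,cv2
from bench import manip
from scipy.spatial.transform import Rotation as Ro
def cam(n):
    p=manip.camera_params(n);f=200/np.tan(np.radians(p["fov_y"])/2)
    return p,np.array([[f,0,p["cx"]],[0,f,p["cy"]],[0,0,1]]),np.array(p["distortion"])
def ray(n,uv):
    p,K,d=cam(n);q=cv2.undistortPoints(np.array([[uv]],float),K,d)[0,0]
    R=np.array(p["R"]);t=np.array(p["t"])
    v=R.T@np.r_[q,1];return -R.T@t,v/np.linalg.norm(v)
def plane(n,uv,z):
    o,v=ray(n,uv);return o+v*(z-o[2])/v[2]
def tri(a,b):
    A=0;B=0
    for o,v in(a,b):
        M=np.eye(3)-np.outer(v,v);A=A+M;B=B+M@o
    return np.linalg.solve(A,B)
def proj(n,X):
    p,K,d=cam(n)
    return cv2.projectPoints(np.array([X],float),cv2.Rodrigues(np.array(p["R"]))[0],np.array(p["t"]),K,d)[0][0,0]
def red(im,uv,r=13):
    h=cv2.cvtColor(im,cv2.COLOR_RGB2HSV);m=((h[...,0]<8)|(h[...,0]>172))&(h[...,1]>150)&(h[...,2]>70)
    w=np.zeros_like(m);w[uv[1]-r:uv[1]+r,uv[0]-r:uv[0]+r]=1
    y,x=np.nonzero(m&w);c,s,a=cv2.minAreaRect(np.c_[x,y].astype(np.float32));return c,s,a
E
python3 - <<'E'
from h import *
T=cv2.imread("pics/top0.png")[:,:,::-1].copy();S=cv2.imread("pics/scene0.png")[:,:,::-1].copy()
P=[]
for a,b in(((303,197),(337,174)),((416,210),(264,261))):
    ra,rb=red(T,a),red(S,b);print(ra,rb)
    print(tri(ray("top",ra[0]),ray("scene",rb[0])),plane("top",ra[0],.197),plane("scene",rb[0],.197))
    P.append(plane("top",ra[0],.199))
d=P[0]-P[1];print(np.linalg.norm(d),"yaw",np.degrees(np.arctan2(-d[0],d[1])))
c=np.hstack([cv2.resize(T[140:240,270:440],None,fx=4,fy=4,interpolation=cv2.INTER_CUBIC)]);cv2.imwrite("pics/c.png",c[:,:,::-1])
E
```

```text
((302.0899963378906, 196.86997985839844), (13.152186393737793, 11.87939453125), 8.130102157592773) ((336.15380859375, 174.26922607421875), (12.203404426574707, 11.371355056762695), 33.6900634765625)
[0.51479718 0.12024158 0.19407876] [0.51588741 0.12102249 0.197     ] [0.51434211 0.11733773 0.197     ]
((415.5, 211.0), (12.0, 13.0), 90.0) ((264.0400085449219, 261.280029296875), (13.600000381469727, 14.80000114440918), 36.86989974975586)
[ 0.47020084 -0.26719744  0.19434739] [ 0.47104769 -0.26571151  0.197     ] [ 0.47001579 -0.26874893  0.197     ]
0.38879515867462455 yaw -6.613606339046387
```

View pics/c.png

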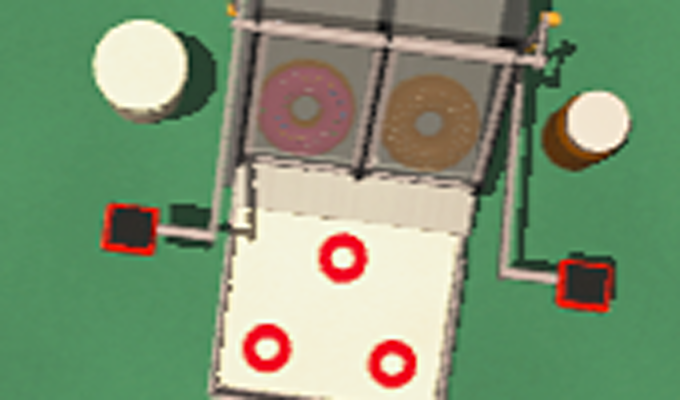

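Crop of the top view confirms the pink doughnut is behind the left lid. The pads are 389 mm apart (expected 390) at z≈0.197, and the bin yaw is −6.6°. I'll compute the approach to above the left pad.

Run:
```python
from h import *
o=manip.get_obs();R=Ro.from_rotvec(o["orientation"])
print(R.as_matrix().round(3),R.inv().apply(np.array([.512,.122,.26])-o["eef_pos"]))
y=R.as_matrix()[:,1];print(np.degrees(np.arctan2(y[1],y[0])))
```

```text
[[-0.912  0.41  -0.001]
 [ 0.41   0.912 -0.001]
 [ 0.    -0.001 -1.   ]] [-0.41693449 -0.20334153 -0.01010659]
65.7744821714133
```

Request:
send_rows([
  [-0.01,-0.005,-0.005,0,0,0,0],
  [-0.035,-0.017,-0.01,0,0,0,0],
  [-0.07,-0.034,-0.01,0,0,0,0],
  [-0.105,-0.051,-0.01,0,0,0,0],
  [-0.14,-0.068,-0.01,0,0,0,0],
  [-0.175,-0.085,-0.01,0,0,-0.05,0],
  [-0.21,-0.102,-0.01,0,0,-0.1,0],
  [-0.245,-0.119,-0.01,0,0,-0.15,0],
  [-0.28,-0.136,-0.01,0,0,-0.2,0],
  [-0.3,-0.146,-0.01,0,0,-0.25,0],
])

```text
time_s: 0.93
eef_pos: [0.4311, 0.2189, 0.2606]
orientation: [0.271, 3.129, -0.001]
ft_force: [-0.2, -0.8, 0.3]
gripper_width: -0.0001
grip_force: 0.0
```

Run:
```python
from h import *
o=manip.get_obs();R=Ro.from_rotvec(o["orientation"])
print(o["eef_pos"],o["ft_force"],o["gripper_width"],R.inv().apply(np.array([.512,.122,.26])-o["eef_pos"]))
y=R.as_matrix()[:,1];print(np.degrees(np.arctan2(y[1],y[0])))
```

```text
[0.4310833  0.21893259 0.26058177] [-0.21794359 -0.75583148  0.29324635] -0.00011898217823629558 [-0.09636434 -0.08159129  0.00074306]
80.10860787399376
```

Request:
send_rows([
  [-0.02,-0.017,0,0,0,-0.02,0],
  [-0.045,-0.038,0,0,0,-0.04,0],
  [-0.07,-0.06,0,0,0,-0.055,0],
  [-0.088,-0.075,0,0,0,-0.055,0],
  [-0.096,-0.081,0,0,0,-0.055,0],
  [-0.096,-0.081,0,0,0,-0.055,0],
])

```text
time_s: 1.43
eef_pos: [0.5107, 0.1241, 0.2601]
orientation: [-0.19, -3.136, 0.001]
ft_force: [-1.3, -0.1, 0.3]
gripper_width: 0.0003
grip_force: 0.0
```

Run:
```python
from h import *
o=manip.get_obs();R=Ro.from_rotvec(o["orientation"]).as_matrix()
im=manip.get_image("wrist");h=cv2.cvtColor(im,cv2.COLOR_RGB2HSV)
p,K,d=cam("wrist");M=np.array(p["tool_from_camera"])
m=((h[...,0]<8)|(h[...,0]>172))&(h[...,1]>150)&(h[...,2]>70)
n,l,s,c=cv2.connectedComponentsWithStats(m.astype(np.uint8))
for i in range(1,n):
    if s[i,4]<100:continue
    y,x=np.nonzero(l==i);u=cv2.minAreaRect(np.c_[x,y].astype(np.float32))
    q=cv2.undistortPoints(np.array([[u[0]]]),K,d)[0,0];v=R@M[:3,:3]@np.r_[q,1];O=o["eef_pos"]+R@M[:3,3]
    print(s[i],u,O+v*(.2-O[2])/v[2])
print(o["eef_pos"],np.degrees(np.arctan2(R[1,1],R[0,1])));cv2.imwrite("pics/w.png",im[:,:,::-1])
cv2.imwrite("pics/s1.png",cv2.resize(manip.get_image("scene")[60:330,180:480],None,fx=2,fy=2)[:,:,::-1])
```

```text
[189  92  37  38 858] ((207.0, 110.5), (37.0, 36.0), 90.0) [0.42733995 0.0633002  0.2       ]
[ 96  94  35  38 801] ((113.0, 112.5), (37.0, 34.0), 90.0) [0.42037286 0.00308368 0.2       ]
[144 171  36  36 811] ((161.5, 188.5), (35.0, 35.0), 90.0) [0.47275154 0.0206887  0.2       ]
[ 282  199   66   53 1214] ((314.5, 225.0), (52.0, 65.0), 90.0) [0.51136047 0.12005035 0.2       ]
[0.5107004  0.12412427 0.26012623] 83.06923150138054
```

View pics/w.png

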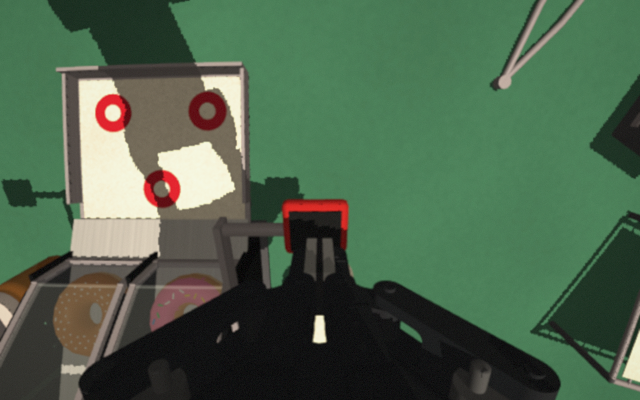

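View pics/s1.png

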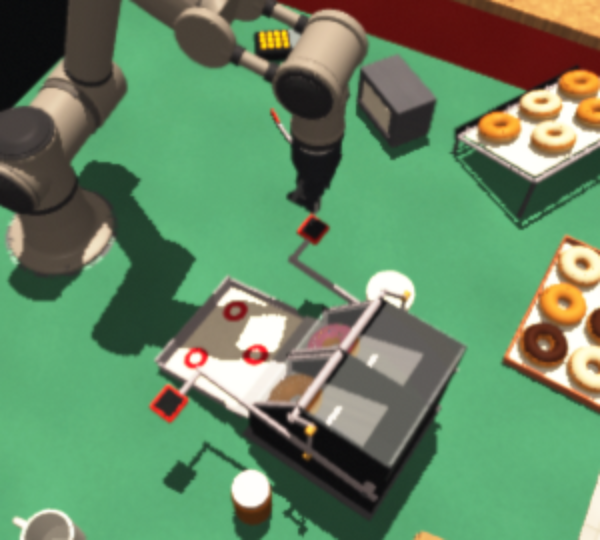

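Wrist view: the fingertips are over the left pad, whose red rim spans columns 282–348 with its front edge at row 199. That puts the pad centre at about (0.514, 0.120). The scene view shows the gripper clear of everything. I'll go down to just before contact, then press slowly.

Request:
send_rows([
  [0,0,0.008,0,0,0,0],
  [-0.002,-0.002,0.018,0,0,0,0],
  [-0.002,-0.002,0.028,0,0,0,0],
  [-0.002,-0.002,0.034,0,0,0,0],
  [-0.002,-0.002,0.037,0,0,0,0],
  [-0.002,-0.002,0.039,0,0,0,0],
  [-0.002,-0.002,0.041,0,0,0,0],
  [-0.002,-0.002,0.043,0,0,0,0],
  [-0.002,-0.002,0.045,0,0,0,0],
  [-0.002,-0.002,0.045,0,0,0,0],
])

```text
time_s: 2.37
eef_pos: [0.5114, 0.124, 0.2151]
orientation: [-0.185, -3.136, -0.0]
ft_force: [0.6, -0.2, 0.1]
gripper_width: -0.0003
grip_force: 0.0
```

Request:
send_rows([
  [0,0,0.002,0,0,0,0],
  [0,0,0.004,0,0,0,0],
  [0,0,0.006,0,0,0,0],
  [0,0,0.008,0,0,0,0],
  [0,0,0.01,0,0,0,0],
  [0,0,0.012,0,0,0,0],
  [0,0,0.014,0,0,0,0],
  [0,0,0.015,0,0,0,0],
])

```text
time_s: 3.03
eef_pos: [0.5114, 0.124, 0.2]
orientation: [-0.185, -3.136, -0.0]
ft_force: [-0.7, 0.1, 1.4]
gripper_width: -0.0003
grip_force: 0.5
```

Run:
```python
from h import *
o=manip.get_obs();print(o["eef_pos"],o["ft_force"])
S=manip.get_image("scene");T=manip.get_image("top")
rb=red(S,(336,178),16);print(rb)
a=cv2.resize(S[120:260,260:400],None,fx=4,fy=4)
cv2.imwrite("pics/s2.png",a[:,:,::-1])
```

```text
[0.51138278 0.12401794 0.19996698] [-0.6878988   0.14649321  1.37038236]
((335.1081237792969, 179.35134887695312), (12.823122024536133, 8.877545356750488), 9.462321281433105)
```

View pics/s2.png

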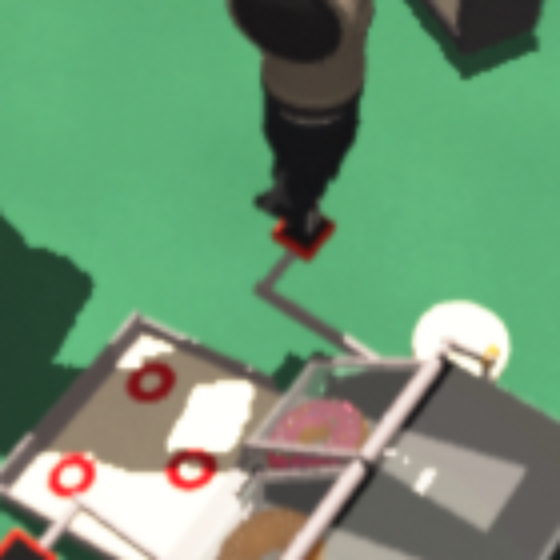

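The fingertips sit on the pad and the left lid frame is already lifting, with the doughnut still inside. Continuing down.

Request:
send_rows([
  [0,0,0.003,0,0,0,0],
  [0,0,0.007,0,0,0,0],
  [0,0,0.011,0,0,0,0],
  [0,0,0.015,0,0,0,0],
  [0,0,0.019,0,0,0,0],
  [0,0,0.023,0,0,0,0],
  [0,0,0.027,0,0,0,0],
  [0,0,0.031,0,0,0,0],
  [0,0,0.035,0,0,0,0],
  [0,0,0.038,0,0,0,0],
])

```text
time_s: 3.97
eef_pos: [0.5114, 0.124, 0.1618]
orientation: [-0.185, -3.136, -0.0]
ft_force: [-0.8, -0.6, 1.5]
gripper_width: 0.0003
grip_force: 1.0
```

Request:
send_rows([
  [0,0,0.003,0,0,0,0],
  [0,0,0.006,0,0,0,0],
  [0,0,0.009,0,0,0,0],
  [0,0,0.012,0,0,0,0],
  [0,0,0.015,0,0,0,0],
  [0,0,0.018,0,0,0,0],
  [0,0,0.02,0,0,0,0],
  [0,0,0.022,0,0,0,0],
  [0,0,0.024,0,0,0,0],
  [0,0,0.025,0,0,0,0],
])

```text
time_s: 4.8
eef_pos: [0.5118, 0.124, 0.1372]
orientation: [0.185, 3.135, 0.0]
ft_force: [1.8, -0.8, 2.4]
gripper_width: -0.0004
grip_force: 1.0
```

Request:
send_rows([
  [0,0,0.001,0,0,0,0],
  [0,0,0.002,0,0,0,0],
  [0,0,0.003,0,0,0,0],
  [0,0,0.004,0,0,0,0],
  [0,0,0.004,0,0,0,0],
])

```text
time_s: 5.22
eef_pos: [0.5114, 0.1241, 0.1331]
orientation: [-0.185, -3.136, -0.0]
ft_force: [1.8, 0.4, 2.5]
gripper_width: -0.0004
grip_force: 1.0
```

Request:
send_rows([
  [0,0,0.001,0,0,0,0],
  [0,0,0.002,0,0,0,0],
  [0,0,0.002,0,0,0,0],
])

```text
time_s: 5.47
eef_pos: [0.5114, 0.124, 0.1311]
orientation: [-0.185, -3.136, -0.0]
ft_force: [1.2, -0.3, 1.6]
gripper_width: 0.0
grip_force: 1.0
```

Request:
send_rows([
  [0,0,0.001,0,0,0,0],
  [0,0,0.001,0,0,0,0],
])

```text
time_s: 5.63
eef_pos: [0.5114, 0.124, 0.1301]
orientation: [-0.185, -3.136, -0.0]
ft_force: [1.4, 0.2, 1.7]
gripper_width: -0.0
grip_force: 1.0
```

Request:
send_rows([
  [0,0,0.001,0,0,0,0],
  [0,0,0.001,0,0,0,0],
])

```text
time_s: 5.8
eef_pos: [0.5114, 0.124, 0.1292]
orientation: [-0.185, -3.136, -0.0]
ft_force: [1.3, 0.2, 3.3]
gripper_width: 0.0001
grip_force: 1.0
```

Run:
```python
from h import *
o=manip.get_obs();print(o["time_s"],o["eef_pos"],o["ft_force"])
S=manip.get_image("scene");T=manip.get_image("top");W=manip.get_image("wrist")
a=cv2.resize(S[120:260,230:400],(510,420));b=cv2.resize(T[140:260,290:420],(390//1,360))
c=np.zeros((600,800,3),np.uint8);c[:300,:364]=cv2.resize(a,(364,300));c[:300,370:695]=cv2.resize(b,(325,300));c[300:,:480]=cv2.resize(W,(480,300))
cv2.imwrite("pics/s3.png",c[:,:,::-1])
```

```text
5.8 [0.51142085 0.12404658 0.12915602] [1.2863139  0.23653504 3.33942929]
```

View pics/s3.png

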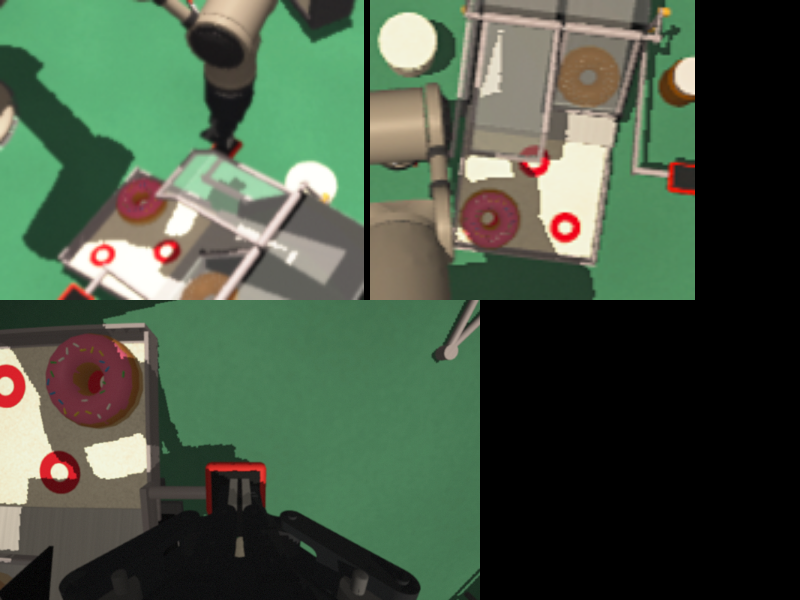

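The lid is up and the pink doughnut rests on the tray against the front rim, with the sugar one still shut in. The force is only just rising, so I'll creep on to confirm the hard stop.

Request:
send_rows([
  [0,0,0.0007,0,0,0,0],
  [0,0,0.0007,0,0,0,0],
])

```text
time_s: 6.12
eef_pos: [0.5115, 0.124, 0.1286]
orientation: [0.185, 3.136, 0.0]
ft_force: [1.7, -2.1, 1.4]
gripper_width: -0.0
grip_force: 1.0
```

Request:
send_rows([
  [0,0,0.0007,0,0,0,0],
  [0,0,0.0007,0,0,0,0],
])

```text
time_s: 6.28
eef_pos: [0.5116, 0.1241, 0.1284]
orientation: [0.185, 3.136, 0.0]
ft_force: [-0.3, -0.2, 7.3]
gripper_width: 0.0
grip_force: 3.0
```

Request:
send_rows([
  [0,0,0.0007,0,0,0,0],
  [0,0,0.0007,0,0,0,0],
])

```text
time_s: 6.45
eef_pos: [0.5116, 0.1241, 0.1282]
orientation: [0.185, 3.135, 0.0]
ft_force: [-2.0, -0.3, 10.9]
gripper_width: 0.0001
grip_force: 5.2
```

At the hard stop: 11 N, with the pad travel used up. Easing up, slower toward the end.

Request:
send_rows([
  [0,0,-0.001,0,0,0,0],
  [0,0,-0.003,0,0,0,0],
  [0,0,-0.006,0,0,0,0],
  [0,0,-0.009,0,0,0,0],
  [0,0,-0.012,0,0,0,0],
  [0,0,-0.015,0,0,0,0],
  [0,0,-0.018,0,0,0,0],
  [0,0,-0.021,0,0,0,0],
  [0,0,-0.024,0,0,0,0],
  [0,0,-0.027,0,0,0,0],
])

```text
time_s: 7.28
eef_pos: [0.5114, 0.124, 0.1545]
orientation: [-0.185, -3.136, -0.0]
ft_force: [-1.3, -0.4, 1.1]
gripper_width: -0.0001
grip_force: 0.9
```

Request:
send_rows([
  [0,0,-0.003,0,0,0,0],
  [0,0,-0.006,0,0,0,0],
  [0,0,-0.009,0,0,0,0],
  [0,0,-0.012,0,0,0,0],
  [0,0,-0.015,0,0,0,0],
  [0,0,-0.018,0,0,0,0],
  [0,0,-0.021,0,0,0,0],
  [0,0,-0.024,0,0,0,0],
  [0,0,-0.027,0,0,0,0],
  [0,0,-0.029,0,0,0,0],
])

```text
time_s: 8.12
eef_pos: [0.512, 0.124, 0.1838]
orientation: [0.185, 3.135, 0.0]
ft_force: [1.6, -0.1, 1.0]
gripper_width: -0.0002
grip_force: 0.6
```

Request:
send_rows([
  [0,0,-0.0015,0,0,0,0],
  [0,0,-0.003,0,0,0,0],
  [0,0,-0.0045,0,0,0,0],
  [0,0,-0.006,0,0,0,0],
  [0,0,-0.0075,0,0,0,0],
  [0,0,-0.009,0,0,0,0],
  [0,0,-0.01,0,0,0,0],
  [0,0,-0.011,0,0,0,0],
  [0,0,-0.012,0,0,0,0],
  [0,0,-0.013,0,0,0,0],
])

```text
time_s: 8.95
eef_pos: [0.5114, 0.124, 0.1963]
orientation: [-0.185, -3.136, -0.0]
ft_force: [0.8, -0.2, 0.5]
gripper_width: -0.0001
grip_force: 0.5
```

Request:
send_rows([
  [0,0,-0.001,0,0,0,0],
  [0,0,-0.002,0,0,0,0],
  [0,0,-0.003,0,0,0,0],
  [0,0,-0.004,0,0,0,0],
  [0,0,-0.005,0,0,0,0],
  [0,0,-0.006,0,0,0,0],
  [0,0,-0.007,0,0,0,0],
  [0,0,-0.008,0,0,0,0],
  [0,0,-0.009,0,0,0,0],
  [0,0,-0.01,0,0,0,0],
])

```text
time_s: 9.78
eef_pos: [0.5114, 0.124, 0.2063]
orientation: [-0.185, -3.136, -0.0]
ft_force: [0.7, -0.0, 0.8]
gripper_width: 0.0003
grip_force: 0.4
```

Request:
send_rows([
  [0,0,-0.0007,0,0,0,0],
  [0,0,-0.0014,0,0,0,0],
  [0,0,-0.0021,0,0,0,0],
  [0,0,-0.0028,0,0,0,0],
  [0,0,-0.0035,0,0,0,0],
  [0,0,-0.0042,0,0,0,0],
  [0,0,-0.0049,0,0,0,0],
  [0,0,-0.0056,0,0,0,0],
  [0,0,-0.0063,0,0,0,0],
  [0,0,-0.007,0,0,0,0],
])

```text
time_s: 10.62
eef_pos: [0.5115, 0.124, 0.2133]
orientation: [-0.185, -3.136, -0.0]
ft_force: [0.3, -0.4, 1.2]
gripper_width: 0.0
grip_force: 0.3
```

Request:
send_rows([
  [0,0,-0.0007,0,0,0,0],
  [0,0,-0.0014,0,0,0,0],
  [0,0,-0.0021,0,0,0,0],
  [0,0,-0.0028,0,0,0,0],
  [0,0,-0.0035,0,0,0,0],
  [0,0,-0.0042,0,0,0,0],
  [0,0,-0.0049,0,0,0,0],
  [0,0,-0.0056,0,0,0,0],
  [0,0,-0.0063,0,0,0,0],
  [0,0,-0.007,0,0,0,0],
])

```text
time_s: 11.45
eef_pos: [0.5114, 0.1241, 0.2202]
orientation: [-0.185, -3.136, -0.0]
ft_force: [-0.4, 0.4, 0.5]
gripper_width: 0.0001
grip_force: 0.0
```

Contact has ended (pad reading 0). Slowly up a little more, then clear to the left.

Request:
send_rows([
  [0,0,-0.001,0,0,0,0],
  [0,0,-0.002,0,0,0,0],
  [0,0,-0.003,0,0,0,0],
  [0,0,-0.006,0,0,0,0],
  [0,0,-0.012,0,0,0,0],
  [0,0,-0.02,0,0,0,0],
  [0,0,-0.03,0,0,0,0],
  [0,0,-0.045,0,0,0,0],
  [0,0,-0.06,0,0,0,0],
  [0,0,-0.07,0,0,0,0],
])

```text
time_s: 12.28
eef_pos: [0.512, 0.1241, 0.2927]
orientation: [0.185, 3.133, 0.001]
ft_force: [0.6, -0.3, -0.6]
gripper_width: -0.0001
grip_force: 0.0
```

Request:
send_rows([
  [0.01,0.01,-0.005,0,0,0,0],
  [0.025,0.03,-0.01,0,0,0,0],
  [0.04,0.055,-0.01,0,0,0,0],
  [0.055,0.08,-0.01,0,0,0,0],
  [0.07,0.105,-0.01,0,0,0,0],
  [0.08,0.125,-0.01,0,0,0,0],
  [0.085,0.135,-0.01,0,0,0,0],
  [0.085,0.135,-0.01,0,0,0,0],
  [0.085,0.135,-0.01,0,0,0,0],
])

```text
time_s: 13.03
eef_pos: [0.4427, 0.2681, 0.3002]
orientation: [0.183, 3.136, -0.001]
ft_force: [-0.3, -0.9, -0.8]
gripper_width: -0.0001
grip_force: 0.0
```

Run:
```python
from h import *
o=manip.get_obs();print(o["time_s"],o["eef_pos"],o["ft_force"])
S=manip.get_image("scene");T=manip.get_image("top")
print(red(S,(337,174)),red(T,(303,197)))
c=np.hstack([cv2.resize(S[120:320,230:430],(400,400)),cv2.resize(T[80:280,270:470],(400,400))])
cv2.imwrite("pics/s4.png",c[:,:,::-1])
```

```text
13.0333 [0.44271038 0.26809444 0.30019782] [-0.25585723 -0.94220193 -0.78556675]
((336.1600341796875, 174.62001037597656), (11.0, 10.80000114440918), 36.869895935058594) ((302.0899963378906, 196.86997985839844), (13.152186393737793, 11.87939453125), 8.130102157592773)
```

View pics/s4.png

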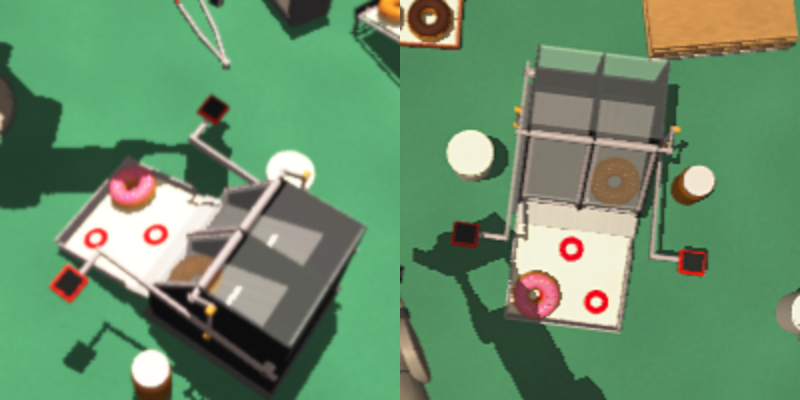

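The lid is shut, the pad is back at its rest pixels, the pink doughnut lies on the tray and the sugar one is still inside. The hand is clear.

```bash
python3 -c "
from bench import manip
print(manip.finish_job())"
```

```text
the job is handed in; nothing more can be done
None
```

The pink doughnut is on the tray: I pressed the left lever to its stop, eased it up until the lid was shut, and moved the hand clear; the job was handed in at about 13 s (no verdict was returned).

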